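# Lay the nest box against the bench stop

## Robot

A 7-joint arm with a two-finger parallel gripper is mounted at the origin on the work surface. World frame = base frame: x ahead of the robot, y to its left, z up, the work surface at z = 0. Lengths are in m, angles in rad, forces in N, time in s.
With the tool pointing down it reaches from about 0.4 to 0.925 m from the base axis. Payload 5.6 kg.
Tool frame: the origin (TCP) lies on the mounting face of the last link; the fingertips stand 173 mm ahead of it and the grasp point (between the pads) lies 155 mm ahead of it (hold_point_z is the distance from the TCP to the grasp point, in m); z points along the fingers, y is the line along which they close (so a half turn about z gives the same grasp; the last joint's range is limited). The gripper opens to 85 mm and grips with 20 to 120 N. Pads are 22 mm wide; open, the fingers measure 114 mm over their backs; the gripper's body (76 mm by 85 mm) begins 54 mm behind the grasp point. The pads swing forward as they close: fully open they stand 13 mm farther back than shut.
Start: joints at [1.217, 0.468, -0.012, 1.603, 0.006, 1.071, -0.056], TCP at [0.199, -0.619, 0.405] pointing down, gripper open.
Joint ranges: [-2.53, 2.53], [-0.31, 2.02], [-1.57, 1.55], [0.28, 2.44], [-1.29, 4.43], [0.15, 1.84], [-2.92, 2.92]. Speed limits (rad/s): [2.57, 2.57, 3.14, 3.14, 3.14, 3.14, 3.14].

## Interface

Orientations are given as a unit quaternion [x, y, z, w].
In Python, from cell import * gives the robot as it stands.
- The arm moves only by the tool drive_tool, never from a script. Its argument "moves" is a list of rows, each a list of 6 numbers: the shift along the tool's x, y, z in cm, then the turn, a rotation vector about the tool's x, y, z in degrees. A call has 1 to 10 rows; each row shifts and turns the commanded pose from where the row before left it, along the tool's axes as they then stand; what a row does not reach is not made up. A row lasts 1/10 s, in which the tool goes at most 50 mm and 8.59 degrees, less where a joint would pass 70% of its speed; a pose out of reach is approached as far as the arm can. A call is refused whole if a number of a shift passes 5 or a number of a turn 8.59, either way. A call with a gripper value outside its range is refused whole. "claw" is the gripper's target within -1 to 1 (fully open at 1, half-way at 0, shut at -1), set as the call begins (left out, the last holds). The fingers move at their own pace and stop on an object; "squeeze" is the grip in N (left out, the last holds). Time passes only in rows, so rows that do not move let the fingers close. It gives the time, the measured TCP pose, the force, the opening and the grip force at its end, in the units of the state.
- state(): the state, without advancing time (a new reading comes with each control period).
- get_image(name): name is "side" or "top"; returns a dict with "img" (384x512x3 uint8, red, green, blue), "depth" (384x512 float32, m along the optical axis (not along the pixel's ray), 0 where there is no reading), "camera_matrix" (3x3 intrinsics, pixels), "eye" and "attitude" of the camera in the world. Camera axes: x right, y up, looking along -z (the intrinsics and any distortion apply to the point x, -y, -z); pixel columns grow to the right and rows downward; lengths in m; the calibration is good to about 2 mm. A picture is of the moment at which its call begins.
- hand_in(): hands the job in; it is judged then, once.
The state is a dict: "clock": time; "joints": joint angles; "dq": joint speeds; "effort": joint torques, N m; "ee_pos": TCP position; "orientation": TCP orientation; "ft_force": force on the tool from outside, world axes, zero at the start; "ft_torque": the same for the moment, N m; "grip_width": opening from 0.0 (shut) to 1.0 (fully open); "grip_force": force on a finger pad.
Only numpy, scipy, OpenCV 4.12 (cv2) and the standard library are available. Lean on these libraries where they do the work, as an engineer would, in place of code of your own. Each camera call takes 0.05 s, during which the arm holds its last target. There are 200 camera calls.

## Task

The roofless nest box stands on the bench ready for its front to be worked on. By pushing alone, tip it over backwards so that it lies on its back with the entrance hole facing up, then push it along the bench until its open top end is snug and square against the dark wooden bench stop, with the whole width of the box backed by the stop. Do not pick the box up, and leave the drill, the glue bottle and the green carton where they are; finish clear of everything.

Things in the scene. Friction and masses are not known exactly. Their poses are not given: they have to be found in the camera images.
- nest_box: Loose roofless pine nest box, 15 mm walls, open top: 150 mm wide (x), 120 deep (y), 210 tall (z), 0.6 to 0.95 kg. Origin: centre of its underside. Front at -y, with a 32 mm black entrance hole 145 mm up (painted on); back at +y. Starts upright, back towards the stop, yaw within 0.2 rad of square. On its back, y points down, z to the stop; it is 120 mm high, its 150 x 120 mm underside standing upright.
- heel (a point): Middle of the nest box's back lower edge (back meets underside), on the bench from start to finish. Pushed on its front near the top (2 to 5 N), the box pivots about this edge with little sliding and, leaned past about 32 degrees, falls onto its back by itself.
- top_end (a point): Centre of the nest box's open top end, 210 mm from its underside; axes as the box's. Once the box lies on its back this end faces the stop, and the box slides when its underside is pushed with about 3 to 10 N.
- stop: Dark hardwood batten screwed to the bench, immovable: 360 mm long (its x), 40 mm wide (its y), 35 mm high. Origin: centre of its underside. Its working face is the one at -y, 20 mm from the origin. When the box has been tipped straight back, its top end lies about 50 to 110 mm short of this face.
- drill: Blue cordless drill standing on its black battery, 75 by 115 mm foot, about 200 mm tall, chuck and bit pointing to its -y, reaching 150 mm from the origin; origin centred under the handle. Leave alone.
- glue: White glue bottle with orange cap, 60 mm across, 170 mm tall, standing; origin: centre of its underside. Leave alone.
- carton: Green screw carton with a white label, 140 (x) by 85 (y) by 50 mm high; origin: centre of its underside. Leave alone.
Mind the look-alikes: they are no part of the job. Of the things like the nest_box, leave any that is turquoise; of the rest the smaller one is meant.

How it is judged:
On the way, in this order (a step that is already met when the one before it is completed fails the run):
1. the nest box lies on its back (angle between nest_box's own y axis and vertical above 3 rad and linear speed of nest_box below 0.2 m/s), for 0.2 s.
2. its open top end is snug and square against the stop (angle between nest_box's own y axis and vertical above 3.06 rad and y of top_end in the frame of stop between -0.026 and -0.014 m and angle between the z axis of nest_box and the y axis of stop, either way round below 0.05 rad and x of top_end in the frame of stop between -0.105 and 0.105 m), for 0.2 s.
At the end, for the whole second after the job is handed in: The nest box rests on its back on the bench (within 0.08 rad), at rest, its open top end within 6 mm of the stop's working face, square to it within 0.05 rad, and its middle within 105 mm of the stop's middle, so that its whole width is backed by the stop (all of step 2 and height (world z) of heel below 0.012 m and linear speed of nest_box below 0.02 m/s and angular speed of nest_box below 0.1 rad/s); the robot touches nothing.
It fails at once if the nest box is lifted off the bench, or tipped any way but backwards (its back lower edge rises more than 30 mm) (height (world z) of heel above 0.03 m).
It fails at once if the cordless drill is disturbed (moved more than 25 mm) (distance of drill from where it was at the start of the episode above 0.025 m).
It fails at once if the glue bottle is disturbed (moved more than 25 mm) (distance of glue from where it was at the start of the episode above 0.025 m).
It fails at once if the screw carton is disturbed (moved more than 25 mm) (distance of carton from where it was at the start of the episode above 0.025 m).
It also fails if it takes over 45 s, if anything falls off the work surface, if the arm or the gripper's body presses on something with over 40 N, if the wrist force passes 120 N, or if a joint passes its speed limit or range.

## Working session

There is one attempt and no reset: what is moved stays moved. The work goes in short steps, Python scripts to look and compute and a tool call to move; the robot and the scene stay as the last step left them, time stands still between calls to the robot, and variables do not carry over. Pictures are saved under pics/ and viewed, at most 10 in all, crops included, and the job is handed in when it is done.

Besides the shell and the picture viewer there is one more tool, called after ">>>" as name(argument=value, ...) on one line, values as JSON. drive_tool: Moves the arm, as the interface text tells. Its arguments: {"type":"object","properties":{"moves":{"type":"array"},"claw":{"type":"number"},"squeeze":{"type":"number"}},"required":["moves"]}

```bash
mkdir -p pics
cat > h.py <<'E'
from cell import *
import numpy as np, cv2
from scipy.spatial.transform import Rotation as R
def grab(n):
    d=get_image(n); return d
def cloud(d):
    K=np.array(d["camera_matrix"]); z=d["depth"]; h,w=z.shape
    u,v=np.meshgrid(np.arange(w),np.arange(h))
    P=np.stack([(u-K[0,2])/K[0,0]*z,-(v-K[1,2])/K[1,1]*z,-z],-1)
    a=np.array(d["attitude"]); Rm=R.from_quat(a).as_matrix() if a.size==4 else a.reshape(3,3)
    return P@Rm.T+np.array(d["eye"])
E
python3 - <<'E'
from h import *
s=state(); print(s["clock"],s["ee_pos"],s["orientation"])
for n in("top","side"):
    d=grab(n); print(n,d["eye"],d["attitude"],d["camera_matrix"],d.keys(),(d["depth"]==0).mean())
    cv2.imwrite(f"pics/{n}0.png",d["img"][:,:,::-1]); np.save(f"{n}0.npy",cloud(d)); np.save(f"{n}0i.npy",d["img"])
E
```

```text
0.0 [ 0.19867301 -0.61860881  0.40368903] [ 9.87952950e-01  1.54751655e-01 -1.95335791e-04 -9.25335707e-04]
top [0.43515053 0.01553958 1.23081092] [ 0.05682651 -0.06475929 -0.7026457   0.70630447] [[386.98381258   0.         252.92708617]
 [  0.         386.98381258 188.95916373]
 [  0.           0.           1.        ]] dict_keys(['img', 'depth', 'camera_matrix', 'eye', 'attitude']) 0.00396728515625
side [0.98393092 0.13081077 1.35884356] [0.08851838 0.11943397 0.80330344 0.57671796] [[410.67165953   0.         255.49523832]
 [  0.         410.67165953 189.9952627 ]
 [  0.           0.           1.        ]] dict_keys(['img', 'depth', 'camera_matrix', 'eye', 'attitude']) 0.004048665364583333
```

View pics/top0.png

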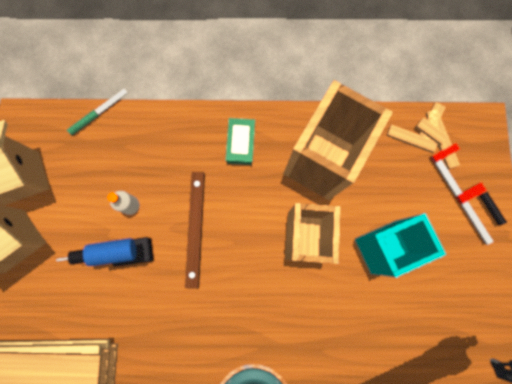

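View pics/side0.png

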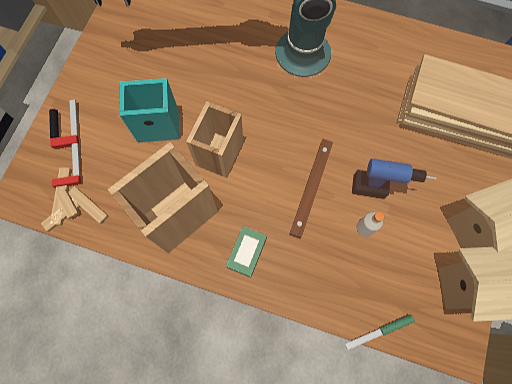

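Three box-like candidates in the top view: turquoise (400,245), large pine (335,140) and small pine (315,235). The turquoise one is excluded, and the small pine is the smaller of the other two. The stop is at (195,230), carton (240,142), glue (124,203), drill (110,252). I'll measure these and confirm the box in a crop.

Run:
```python
from h import *
T=np.load("top0.npy");I=np.load("top0i.npy");S=np.load("side0.npy");SI=np.load("side0i.npy")
def rep(name,P,m,zr):
    q=P[m&(P[...,2]>zr[0])&(P[...,2]<zr[1])]
    r=cv2.minAreaRect((q[:,:2]*1000).astype(np.float32)); print(name,len(q),np.round(r[0],1),np.round(r[1],1),round(r[2],2),"z",np.round(np.percentile(q[:,2],[2,50,98]),3)); print(np.round(cv2.boxPoints(r)).tolist())
def roi(P,x0,x1,y0,y1):
    m=np.zeros(P.shape[:2],bool);m[y0:y1,x0:x1]=1;return m
a=np.ones(T.shape[:2],bool)
rep("box rim top",T,roi(T,280,346,198,275),(.2,.22))
rep("box rim side",S,roi(S,183,246,98,180),(.2,.22))
rep("stop top",T,roi(T,180,212,165,295),(.028,.042))
rep("stop side",S,roi(S,285,335,135,242),(.028,.042))
rep("carton",T,roi(T,220,260,112,170),(.04,.06))
rep("big",T,roi(T,280,395,78,203),(.15,.6))
rep("turq",T,roi(T,350,450,205,280),(.1,.6))
rep("turq all",T,roi(T,350,450,205,280),(.01,.6))
rep("box front wall bits top",T,roi(T,280,346,198,275),(.02,.6))
rep("big all",T,roi(T,275,395,78,203),(.02,.6))
c=np.hstack([cv2.resize(I[180:290,270:460],None,fx=4,fy=4,interpolation=2)[:400,:],])[:,:,::-1]
cv2.imwrite("pics/crop1.png",c)
```

```text
box rim top 1094 [ 498.6 -161.9] [120.9 150.1] 86.18 z [0.203 0.209 0.213]
[[420.0, -217.0], [569.0, -227.0], [578.0, -107.0], [428.0, -97.0]]
box rim side 844 [ 549.3 -167.6] [122.4 257.6] 85.85 z [0.201 0.21  0.215]
[[416.0, -219.0], [673.0, -238.0], [682.0, -116.0], [425.0, -97.0]]
stop top 1522 [521.7 184.1] [ 41.2 358.2] 88.52 z [0.03  0.035 0.04 ]
[[342.0, 168.0], [700.0, 159.0], [701.0, 200.0], [343.0, 209.0]]
stop side 1177 [518.6 181.6] [ 39.8 360.1] 88.68 z [0.03  0.035 0.041]
[[338.0, 166.0], [698.0, 158.0], [699.0, 197.0], [339.0, 206.0]]
carton 1157 [802.1  45.5] [ 84.8 142.4] 86.57 z [0.045 0.05  0.055]
[[729.0, 7.0], [871.0, -1.0], [876.0, 84.0], [734.0, 92.0]]
big 4717 [ 750.7 -219.9] [171.8 216.5] 59.78 z [0.157 0.291 0.303]
[[614.0, -240.0], [801.0, -349.0], [887.0, -200.0], [700.0, -91.0]]
turq 2489 [ 469.  -408.5] [121.1 152.7] 23.84 z [0.105 0.196 0.212]
[[383.0, -363.0], [444.0, -503.0], [555.0, -454.0], [493.0, -314.0]]
turq all 3707 [ 468.8 -408.4] [121.4 152.7] 23.57 z [0.012 0.153 0.212]
[[383.0, -363.0], [444.0, -503.0], [555.0, -454.0], [494.0, -314.0]]
box front wall bits top 2142 [ 522.5 -167.9] [130.7 198.5] 85.91 z [0.027 0.203 0.212]
[[419.0, -226.0], [617.0, -240.0], [626.0, -110.0], [428.0, -96.0]]
big all 6820 [ 772.3 -273.3] [242.2 307.5] 59.78 z [0.021 0.236 0.302]
[[578.0, -301.0], [844.0, -455.0], [966.0, -246.0], [700.0, -91.0]]
```

View pics/crop1.png

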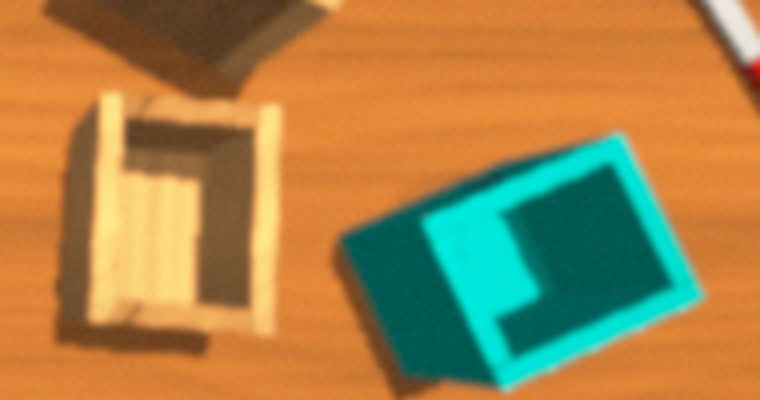

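The crop shows the pine box at crop (185,215) and the turquoise one at (520,260), which confirms the target. The sizes fit: rim 121×150 at z 0.21, stop 359×40 at z 0.035. The box yaw is −3.8° and the stop's is −1.4°. Tipped straight back, the box's top end would stop about 55 mm short of the stop, centred to within 1 cm. I'll rotate so both open fingers span the box front, rising a little as I go.

>>> drive_tool(moves=[[0, 0, -0.6, 0, 0, -8.5], [0, 0, -0.6, 0, 0, -8.5], [0, 0, -0.6, 0, 0, -8.5], [0, 0, -0.6, 0, 0, -8.5], [0, 0, -0.6, 0, 0, -8.5], [0, 0, -0.6, 0, 0, -8.5], [0, 0, -0.6, 0, 0, -8.5], [0, 0, -0.6, 0, 0, -8.5], [0, 0, 0, 0, 0, 0]], claw=1)

```text
clock: 1.0
ee_pos: [0.1986, -0.619, 0.4531]
orientation: [0.732, 0.681, -0.0, 0.0]
ft_force: [-0.2, 0.1, 1.0]
grip_width: 1.001
grip_force: 0.0
```

```bash
cat > go.py <<'E'
import sys
from h import *
s=state(); r=R.from_quat(s["orientation"]); M=r.as_matrix()
t=np.array([float(v) for v in sys.argv[1:4]]); yaw=float(sys.argv[4])
y=np.array([np.cos(np.radians(yaw)),np.sin(np.radians(yaw)),0]); z=np.array([0,0,-1.]); x=np.cross(y,z)
W=np.stack([x,y,z],1)
print("t",s["clock"],"pos",np.round(s["ee_pos"],4),"F",np.round(s["ft_force"],1),"grip",s["grip_width"])
print("shift cm (tool)",np.round(M.T@(t-s["ee_pos"])*100,2),"rotvec deg",np.round(np.degrees(R.from_matrix(M.T@W).as_rotvec()),2),"M",np.round(M,2).tolist())
E
python3 go.py .492 -.262 .45 -3.8
```

```text
t 1.0 pos [ 0.1986 -0.619   0.4531] F [-0.2  0.1  1. ] grip 1.0008066878407968
shift cm (tool) [37.75 26.66  0.3 ] rotvec deg [ 0.03  0.03 -0.39] M [[0.07, 1.0, 0.0], [1.0, -0.07, -0.0], [-0.0, 0.0, -1.0]]
```

>>> drive_tool(moves=[[3.7, 2.6, 0, 0, 0, -0.4], [3.7, 2.6, 0, 0, 0, 0], [3.7, 2.6, 0, 0, 0, 0], [3.7, 2.6, 0, 0, 0, 0], [3.7, 2.6, 0, 0, 0, 0], [3.7, 2.6, 0, 0, 0, 0], [3.7, 2.6, 0, 0, 0, 0], [3.7, 2.6, 0, 0, 0, 0], [3.7, 2.6, 0, 0, 0, 0], [3.7, 2.6, 0, 0, 0, 0]])

```text
clock: 2.0
ee_pos: [0.4836, -0.2656, 0.4523]
orientation: [0.732, 0.682, -0.0, -0.0]
ft_force: [0.7, -0.2, -0.4]
grip_width: 0.997
grip_force: 0.0
```

```bash
python3 go.py .492 -.262 .355 -3.8;python3 -c "
from h import *
for n in ('side','top'): cv2.imwrite(f'pics/{n}1.png',grab(n)['img'][:,:,::-1])"
```

```text
t 2.0 pos [ 0.4836 -0.2656  0.4523] F [ 0.7 -0.2 -0.4] grip 0.9967489457352077
shift cm (tool) [0.41 0.82 9.73] rotvec deg [-0.03 -0.   -0.25] M [[0.07, 1.0, -0.0], [1.0, -0.07, 0.0], [0.0, -0.0, -1.0]]
```

View pics/side1.png

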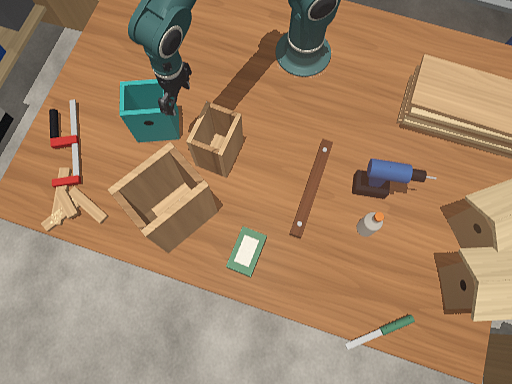

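The gripper is at (170,100), above the gap between the turquoise box and the target's front. I'll lower into the gap next.

>>> drive_tool(moves=[[0.4, 0.8, 2, 0, 0, 0], [0, 0, 2.5, 0, 0, 0], [0, 0, 2.5, 0, 0, 0], [0, 0, 2, 0, 0, 0], [0, 0, 1.6, 0, 0, 0], [0, 0, 0, 0, 0, 0]])

```text
clock: 2.7
ee_pos: [0.4899, -0.2638, 0.3439]
orientation: [0.731, 0.682, -0.001, -0.003]
ft_force: [-0.8, -0.5, 0.3]
grip_width: 1.001
grip_force: 0.0
```

>>> drive_tool(moves=[[0.5, 0, 0, 0, 0, 0], [0.5, 0, 0, 0, 0, 0], [0.5, 0, 0, 0, 0, 0], [0.5, 0, 0, 0, 0, 0], [0.5, 0, 0, 0, 0, 0], [0.5, 0, 0, 0, 0, 0]])

```text
clock: 3.3
ee_pos: [0.4932, -0.2332, 0.347]
orientation: [0.73, 0.683, 0.0, 0.0]
ft_force: [-0.3, -0.5, 0.1]
grip_width: 0.994
grip_force: 0.0
```

>>> drive_tool(moves=[[0.5, 0, 0, 0, 0, 0], [0.5, 0, 0, 0, 0, 0], [0.5, 0, 0, 0, 0, 0], [0.5, 0, 0, 0, 0, 0]])

```text
clock: 3.7
ee_pos: [0.4946, -0.2137, 0.3469]
orientation: [0.73, 0.683, -0.0, 0.0]
ft_force: [-0.2, -2.9, 2.0]
grip_width: 1.001
grip_force: 1.6
```

>>> drive_tool(moves=[[0.7, 0, -0.3, 0, 0, 0], [0.7, 0, -0.3, 0, 0, 0], [0.7, 0, -0.2, 0, 0, 0], [0.7, 0, -0.2, 0, 0, 0], [0.7, 0, -0.2, 0, 0, 0], [0.7, 0, -0.2, 0, 0, 0]])

```text
clock: 4.3
ee_pos: [0.4973, -0.1709, 0.3608]
orientation: [0.73, 0.683, 0.0, -0.0]
ft_force: [0.0, -1.9, 1.6]
grip_width: 1.0
grip_force: 0.9
```

```bash
python3 -c "
from h import *
cv2.imwrite('pics/side2.png',grab('side')['img'][50:250,80:350,::-1].repeat(2,0).repeat(2,1))"
```

```text
(no output)
```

View pics/side2.png

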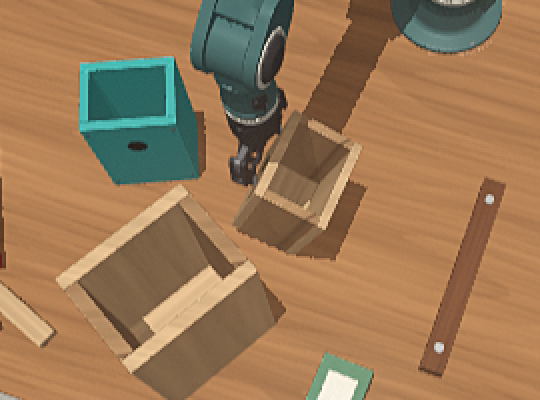

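The box (crop 300,185) is leaning backwards squarely, with the fingers on its front near the top edge. I'll keep pushing.

>>> drive_tool(moves=[[0.7, 0, -0.2, 0, 0, 0], [0.7, 0, -0.2, 0, 0, 0], [0.7, 0, -0.2, 0, 0, 0], [0.7, 0, -0.1, 0, 0, 0], [0.7, 0, -0.1, 0, 0, 0], [0.7, 0, -0.1, 0, 0, 0]])

```text
clock: 4.95
ee_pos: [0.5, -0.1292, 0.3697]
orientation: [0.73, 0.683, -0.0, -0.0]
ft_force: [-0.5, -0.0, 0.8]
grip_width: 1.0
grip_force: 0.0
```

>>> drive_tool(moves=[[0.7, 0, -0.1, 0, 0, 0], [0.7, 0, 0, 0, 0, 0], [0.7, 0, 0, 0, 0, 0]])

```text
clock: 5.25
ee_pos: [0.5015, -0.1083, 0.3707]
orientation: [0.73, 0.683, 0.0, 0.0]
ft_force: [-0.1, 0.3, -0.3]
grip_width: 0.998
grip_force: 0.0
```

>>> drive_tool(moves=[[-2, 0, 0, 0, 0, 0], [-3, 0, 0, 0, 0, 0], [-3, 0, 0, 0, 0, 0], [-2, 0, 0, 0, 0, 0], [0, 0, 0, 0, 0, 0]])

```text
clock: 5.75
ee_pos: [0.4943, -0.2117, 0.3704]
orientation: [0.732, 0.681, -0.001, 0.0]
ft_force: [-0.4, 0.1, -0.2]
grip_width: 1.004
grip_force: 0.0
```

```bash
cat > box.py <<'E'
from h import *
d=grab("top");P=cloud(d);I=d["img"]
x,y,z=P[...,0],P[...,1],P[...,2]
m=(z>.11)&(z<.13)&(x>.38)&(x<.62)&(y>-.16)&(y<.2)
n,l,st,_=cv2.connectedComponentsWithStats(m.astype(np.uint8)); k=1+st[1:,4].argmax(); q=P[l==k]
r=cv2.minAreaRect((q[:,:2]*1000).astype(np.float32)); b=cv2.boxPoints(r)
print("box top face",len(q),np.round(r[0],1),np.round(r[1],1),round(r[2],2),"z",np.round(np.percentile(q[:,2],[5,50,95]),4)); print(np.round(b).tolist())
m=(z>.03)&(z<.04)&(x>.3)&(x<.75)&(y>.15)&(y<.22); q=P[m]; r=cv2.minAreaRect((q[:,:2]*1000).astype(np.float32)); print("stop",np.round(r[0],1),np.round(r[1],1),round(r[2],2),np.round(cv2.boxPoints(r)).tolist())
cv2.imwrite("pics/last.png",I[150:320,130:450,::-1].repeat(2,0).repeat(2,1))
E
python3 box.py; cp pics/last.png pics/top3.png; python3 go.py .502 -.2 .24 -1.5
```

```text
box top face 3833 [510.5  11.2] [210.  149.9] 86.12 z [0.1162 0.1196 0.123 ]
[[429.0, -88.0], [578.0, -99.0], [592.0, 111.0], [443.0, 121.0]]
stop [521.9 183.9] [ 41.1 358. ] 88.57 [[342.0, 168.0], [700.0, 159.0], [701.0, 200.0], [343.0, 209.0]]
t 5.8 pos [ 0.4946 -0.2096  0.3704] F [0.2 1.7 1.1] grip 1.0011746073973349
shift cm (tool) [ 1.    0.68 13.04] rotvec deg [-0.02 -0.01 -2.45] M [[0.07, 1.0, -0.0], [1.0, -0.07, 0.0], [0.0, -0.0, -1.0]]
```

View pics/top3.png

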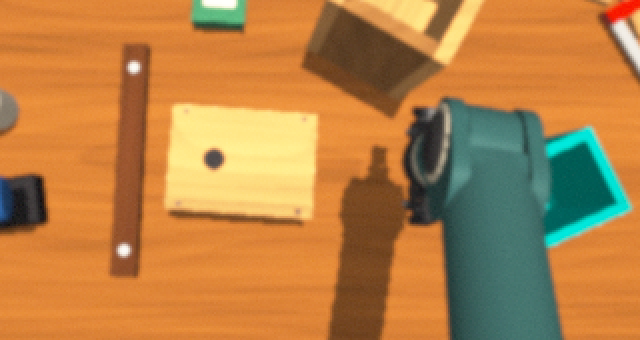

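The hole faces up at crop (214,158) and the box lies on its back: 210×150, z 0.12, about 47 mm short of the stop, yaw off by 2.4°. I'll lower behind the underside with the tool aligned to the stop.

>>> drive_tool(moves=[[2.5, 0.3, 0, 0, 0, 0], [2.5, 0, 0, 0, 0, 0], [2, 0, 0, 0, 0, 0], [0, 0, 2.5, 0, 0, -2.5], [0, 0, 2.5, 0, 0, 0], [0, 0, 2.5, 0, 0, 0], [0, 0, 2.5, 0, 0, 0], [0, 0, 2, 0, 0, 0], [0, 0, 1, 0, 0, 0], [0, 0, 0, 0, 0, 0]])

```text
clock: 6.8
ee_pos: [0.5021, -0.1377, 0.2397]
orientation: [0.714, 0.7, -0.0, -0.001]
ft_force: [0.1, 0.4, -0.1]
grip_width: 1.0
grip_force: 0.0
```

```bash
python3 go.py .505 -.104 .24 -1.4
```

```text
t 6.8 pos [ 0.5021 -0.1377  0.2397] F [ 0.1  0.4 -0.1] grip 1.0002844063765701
shift cm (tool) [ 3.38  0.22 -0.03] rotvec deg [-0.14 -0.07  0.2 ] M [[0.02, 1.0, -0.0], [1.0, -0.02, 0.0], [0.0, -0.0, -1.0]]
```

>>> drive_tool(moves=[[0.6, 0.1, 0, 0, 0, 0], [0.6, 0, 0, 0, 0, 0], [0.6, 0, 0, 0, 0, 0], [0.6, 0, 0, 0, 0, 0], [0.6, 0, 0, 0, 0, 0], [0.6, 0, 0, 0, 0, 0], [0.6, 0, 0, 0, 0, 0], [0.6, 0, 0, 0, 0, 0], [0.6, 0, 0, 0, 0, 0], [0.6, 0, 0, 0, 0, 0]])

```text
clock: 7.8
ee_pos: [0.5051, -0.0796, 0.2411]
orientation: [0.715, 0.699, -0.0, 0.001]
ft_force: [0.4, -5.3, 4.3]
grip_width: 1.002
grip_force: 1.7
```

```bash
python3 box.py
```

```text
box top face 3522 [507.3  37.1] [210.1 150.2] 88.29 z [0.1162 0.1196 0.123 ]
[[429.0, -66.0], [579.0, -70.0], [586.0, 140.0], [435.0, 144.0]]
stop [521.7 183.8] [ 41.  357.8] 88.52 [[342.0, 168.0], [700.0, 159.0], [701.0, 200.0], [343.0, 209.0]]
```

Box is square to the stop within 0.3°, about 21 mm to go.

>>> drive_tool(moves=[[0.4, 0, 0, 0, 0, 0], [0.4, 0, 0, 0, 0, 0], [0.4, 0, 0, 0, 0, 0], [0.3, 0, 0, 0, 0, 0], [0.3, 0, 0, 0, 0, 0], [0.2, 0, 0, 0, 0, 0]])

```text
clock: 8.45
ee_pos: [0.5055, -0.0598, 0.241]
orientation: [0.715, 0.699, -0.0, 0.001]
ft_force: [0.1, -5.9, 5.0]
grip_width: 1.0
grip_force: 1.4
```

>>> drive_tool(moves=[[0.1, 0, 0, 0, 0, 0], [0.1, 0, 0, 0, 0, 0]])

```text
clock: 8.65
ee_pos: [0.5055, -0.0579, 0.2411]
orientation: [0.715, 0.699, -0.0, 0.001]
ft_force: [-0.2, -6.5, 5.0]
grip_width: 1.002
grip_force: 1.3
```

>>> drive_tool(moves=[[0.1, 0, 0, 0, 0, 0], [0.1, 0, 0, 0, 0, 0]])

```text
clock: 8.85
ee_pos: [0.5056, -0.0569, 0.2411]
orientation: [0.716, 0.699, -0.001, 0.001]
ft_force: [-0.4, -11.5, 5.4]
grip_width: 0.997
grip_force: 2.7
```

```bash
python3 box.py
```

```text
box top face 3420 [507.7  59.6] [209.2 150.3] 88.45 z [0.1161 0.1195 0.123 ]
[[430.0, -43.0], [580.0, -47.0], [586.0, 162.0], [435.0, 166.0]]
stop [522.  184.2] [ 40.9 358.2] 88.45 [[342.0, 169.0], [701.0, 159.0], [702.0, 200.0], [344.0, 210.0]]
```

Force has jumped and the box edge coincides with the stop's face (166/162). I'll give it one more nudge, then retreat.

>>> drive_tool(moves=[[0.1, 0, 0, 0, 0, 0], [0, 0, 0, 0, 0, 0], [0, 0, 0, 0, 0, 0]])

```text
clock: 9.2
ee_pos: [0.5058, -0.0566, 0.2411]
orientation: [0.716, 0.698, -0.001, 0.002]
ft_force: [1.5, -11.0, 5.5]
grip_width: 1.001
grip_force: 2.3
```

>>> drive_tool(moves=[[-0.5, 0, 0, 0, 0, 0], [-1.5, 0, 0, 0, 0, 0], [-3, 0, 0, 0, 0, 0], [-3, 0, 0, 0, 0, 0], [0, 0, -3, 0, 0, 0], [0, 0, -4, 0, 0, 0], [0, 0, -4, 0, 0, 0], [0, 0, -4, 0, 0, 0], [0, 0, 0, 0, 0, 0], [0, 0, 0, 0, 0, 0]])

```text
clock: 10.2
ee_pos: [0.5033, -0.1334, 0.391]
orientation: [0.715, 0.699, 0.0, 0.0]
ft_force: [0.0, 0.4, -0.1]
grip_width: 0.997
grip_force: 0.0
```

```bash
python3 box.py; cp pics/last.png pics/end.png; python3 go.py .5 -.1 .4 -1.4
```

```text
box top face 3846 [507.8  59.4] [210.1 150. ] 88.47 z [0.1163 0.1197 0.1231]
[[430.0, -44.0], [580.0, -48.0], [586.0, 162.0], [436.0, 166.0]]
stop [521.7 184.1] [ 40.6 357.7] 88.51 [[342.0, 168.0], [700.0, 159.0], [701.0, 200.0], [343.0, 209.0]]
t 10.25 pos [ 0.503  -0.1335  0.3898] F [ 0.1  0.3 -0.6] grip 1.0055651674917228
shift cm (tool) [ 3.34 -0.38 -1.01] rotvec deg [-0.09 -0.04  0.15] M [[0.02, 1.0, -0.0], [1.0, -0.02, 0.0], [0.0, -0.0, -1.0]]
```

View pics/end.png

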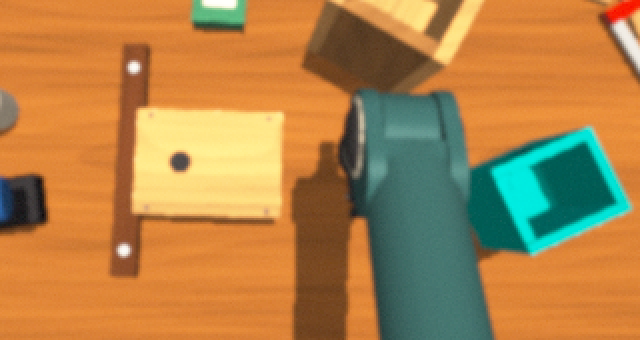

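The box is snug and square against the stop, with the hole up at crop (180,161) and the arm clear.

```bash
python3 -c "
from cell import *
print(hand_in())"
```

```text
the job is handed in; nothing more can be done
None
```

The nest box lies on its back with the hole up, its open top end snug and square against the stop (within about 0.1°, whole width backed), the arm is clear, nothing else was touched, and the job is handed in; no verdict came back.

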